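Fit a spare inline water filter under a latched cover

TASK

Open the filter box and fit the spare filter: pull up the spring plunger knob to free the sliding cover, slide the cover open until the plunger's pin drops by itself into the second hole and locks the cover open, then take the spare filter from its cradle and press it sideways into the empty pair of spring clips until it is fully home in both, midway between the box's end and the cover like its neighbour. Leave the cover locked open, and leave the bowl, the jar and the wound filter where they stand.

Things in the scene. Friction and masses are not known exactly. Their poses are not given: they have to be found in the camera images.
- housing: Fixed aluminium filter box, 60 mm high, origin on the worktop; spans x -100..100, y -165..190 mm in its own frame, z up. Its -y half is a compartment (inside x -94..62, y -157..-4 mm, floor 6 mm high) closed by the cover; its +y half has a fixed deck. The cover slides along the box's +y; under it an index rail runs along the +x side.
- cover (a joint): Travel of the flat steel cover: 0 = closed (spans y -155..26 mm of the box), grows in m towards the box's +y, end stop 0.155. Top face 65 mm above the worktop. Friction 2 N; no handle, it is moved by the knob. Locked at 0 by the pin; the second hole is hidden under the cover, somewhere between 0.115 and 0.140 of travel, different each time. Pin play in a hole: 2 mm each way.
- plunger (a joint): Lift of the spring plunger carried by the cover: 0 = its 8 mm pin fully down in a hole, grows in m as the knob is pulled straight up, stop 0.012. Above 0.0075 the pin is free; about 0.007 when the pin rides on the rail between the holes; the spring drops it to 0 over a hole. Spring 6 N at 0, 9.6 N fully up. The pin's drag on the rail is 1 to 2 N.
- knob (a point): Centre of the plunger's black knob, an upright cylinder 26 mm across and 20 mm high on a 20 mm wide sleeve; moves with cover and plunger. Pin down, it is 90 mm above the worktop, 25 mm above the cover; with the box closed it is at x 80, y -130 mm of the box. Axes as the box.
- bay (a point): Where the spare filter's centre must end, midway between the two empty clips; 40 mm above the worktop, at x -50, y -95 mm of the box, axes as the box. The seated filter lies along y on saddles. Beside the seated filter 29 mm are free to the wall (-x) and 34 mm to the filter already fitted in the next bay (+x). Clear of the cover once that is locked open.
- clip (a point): Foot of one of the two empty spring clips, on the box floor; they stand 30 mm to each side of the bay's centre along y, 8 mm wide (52 mm free between them). Steel jaws 53 mm high above the worktop; the filter is pressed straight down between their rounded lips, which spread 3 mm each; this takes about 5 to 10 N in all, then it is drawn in.
- spare_mid (a point): Centre of the spare filter: white plastic cylinder, 30 mm across, 80 mm long plus a 12 mm wide, 5 mm long stub at each end, about 90 g, lying along this point's y (both ends alike). In the cradle its centre is 31 mm above the worktop.
- cradle: White plastic cradle fixed to the worktop, holding the spare filter along its y: base 56 x 100 x 4 mm, a saddle 30 mm to each side along y (8 mm wide, cheeks up to 26 mm high), 52 mm free between the saddles. Origin on the worktop under the centre.
- bowl: Bystander: steel bowl, 110 mm across, 45 mm high. Origin under its centre.
- jar: Bystander: clear jar with white cap, 56 mm across, 60 mm high. Origin under its centre.
- wound_filter: Bystander: white string-wound filter standing upright, 65 mm across, 125 mm high. Origin under its centre.
Mind the look-alikes: they are no part of the job. Leave any brown or purple look-alike of the part that bears spare_mid alone.

How it is judged:
By the outcome, as a careful person would: the job done as asked, in the order asked, and still so for the second after the job is handed in, with the robot touching nothing.
It also fails if it takes over 58 s, if anything falls off the work surface, if the arm or the gripper's body presses on something with over 40 N, if the wrist force passes 120 N, or if a joint passes its speed limit or range.

ROBOT

A 7-joint arm with a two-finger parallel gripper is mounted at the origin on the work surface. World frame = base frame: x ahead of the robot, y to its left, z up, the work surface at z = 0. Lengths are in m, angles in rad, forces in N, time in s.
With the tool pointing down it reaches from about 0.4 to 0.85 m from the base axis. Payload 4.5 kg.
Tool frame: the origin (TCP) lies at the very end of the fingers, on their centre line; the grasp point (between the pads) lies 19 mm behind it; z points along the fingers, y is the direction in which the jaws open and shut (so a half turn about z gives the same grasp; the last joint's range is limited). The gripper opens to 88 mm and grips with 3 to 60 N. Pads are 18 mm wide; open, the fingers measure 123 mm over their backs; the gripper's body (75 mm by 187 mm) begins 45 mm behind the grasp point.
Start: joints at [-1.197, 0.689, -0.195, 1.565, 0.157, 0.902, -0.215], TCP at [0.208, 0.589, 0.239] pointing down, gripper open.
Joint ranges: [-3.01, 3.01], [-0.46, 2.08], [-1.47, 1.51], [0.13, 2.56], [-1, 4.14], [0.04, 2.09], [-2.66, 2.66]. Speed limits (rad/s): [2.57, 2.57, 3.14, 3.14, 3.14, 3.14, 3.14].

INTERFACE

Orientations are given as a unit quaternion [x, y, z, w].
In Python, from plant import telemetry, imaging, r gives the robot as it stands.
- The arm moves only by the shell command python3 -m creep 'ROWS' [FORCE]. ROWS is JSON, a list of rows, each a list of 5 numbers: the closure in counts, from 0 (fully open) to 255 (shut), then the shift along the tool's x, y, z in m, then the turn about the tool's z in degrees. In form: [[fingers, x, y, z, yaw], ...]. A call has 1 to 10 rows; each row is the pose to reach, as a shift and turn from the pose commanded when the call began, along the tool's axes at that moment; what a row does not reach only later rows make up. A row lasts 1/8 s, in which the tool goes at most 62.5 mm and 10.7 degrees, less where a joint would pass 70% of its speed; a pose out of reach is approached as far as the arm can. A call with a gripper value outside its range is refused whole. The fingers move at their own pace and stop on an object; FORCE is the grip in N (left out, the last holds). Time passes only in rows, so rows that repeat a pose let the fingers close. It gives the time, the measured TCP pose, the force and the opening at its end, in the units of the state.
- telemetry.get_state(): the state, without advancing time (a new reading comes with each control period).
- imaging.snapshot(name): name is "scene" or "top" or "wrist"; returns a dict with "image" (420x560x3 uint8, blue, green, red), "camera_matrix" (3x3 intrinsics, pixels), "distortion" ([k1, k2, p1, p2, k3] as OpenCV has them; the pictures are not rectified), "R" (3x3) and "t" (3): a world point X has camera coordinates R X + t; the wrist camera has in their place "hand_eye" (4x4, takes a point from camera to tool coordinates, whose origin is the TCP and whose axes are the flange's). Camera axes: x right, y down, z forward; pixel columns grow to the right and rows downward; lengths in m; the calibration is good to about 2 mm. A picture is of the moment at which its call begins: read the wrist's pose just before it. There is no depth.
- r.finish_job(): hands the job in, once; it reports no verdict.
Trained networks look in a picture, given as the dict that the camera call returned (one of the last four; its "shot" number tells which), for a name from the list of things; names that differ only in an ending like _2 or _b are one class to them, and where a whole thing is asked for, a point or a joint stands for the part that bears it (a point fixed in the world has none). Each returns a list of dicts, best first, with "score" (0 to 1); they miss things now and then, are a little off and sometimes report something else, mostly with a low value. They report only what shows in the picture. A call takes as long as a camera call. They do not tell look-alikes from the thing itself.
- imaging.boxes_of(picture, target): "rect" ([left, top, right, bottom] in pixels, round what is visible of it).
- imaging.trace(picture, target): "pixels" (420x560 bool, what is visible of it) and "rect" ([left, top, right, bottom] in pixels, round what is visible of it).
- imaging.place_of(picture, target): "location" ([row, column] in pixels: a listed point, or the origin of a listed thing).
The state is a dict: "clock": time; "q": joint angles; "qd": joint speeds; "joint_torque": joint torques, N m; "tool_pos": TCP position; "eef_rot": TCP orientation; "contact_force": force on the tool from outside, world axes, zero at the start; "moment": the same for the moment, N m; "opening": opening from 0.0 (shut) to 1.0 (fully open).
Only numpy, scipy, OpenCV 4.12 (cv2) and the standard library are available. Lean on these libraries where they do the work, as an engineer would, in place of code of your own. Each camera call takes 0.05 s, during which the arm holds its last target.

## Working session

There is one attempt and no reset: what is moved stays moved. The work goes in short steps, Python scripts to look and compute and a shell command to move; the robot and the scene stay as the last step left them, time stands still between calls to the robot, and variables do not carry over. Pictures are saved under pics/ and viewed, and the job is handed in when it is done.

```bash
ls -la; mkdir -p pics; cat > h.py <<'E'
import numpy as np, cv2
from plant import telemetry, imaging, r
from scipy.spatial.transform import Rotation as Rn
def save(p,n,crop=None,scale=1):
    im=p["image"]
    if crop: im=im[crop[1]:crop[3],crop[0]:crop[2]]
    if scale!=1: im=cv2.resize(im,None,fx=scale,fy=scale,interpolation=cv2.INTER_CUBIC)
    cv2.imwrite("pics/"+n+".png",im)
def ext(p,st=None):
    if "R" in p: return np.array(p["R"]),np.array(p["t"]).ravel()
    H=np.array(p["hand_eye"]); Rt=Rn.from_quat(st["eef_rot"]).as_matrix()
    Rc=Rt@H[:3,:3]; tc=Rt@H[:3,3]+np.array(st["tool_pos"])
    return Rc.T,-Rc.T@tc
def toplane(p,uv,z,st=None):
    R,t=ext(p,st)
    n=cv2.undistortPoints(np.array(uv,float).reshape(-1,1,2),np.array(p["camera_matrix"]),np.array(p["distortion"])).reshape(-1,2)
    d=np.c_[n,np.ones(len(n))]@R; c=-R.T@t
    return c+d*((z-c[2])/d[:,2])[:,None]
def proj(p,X,st=None):
    R,t=ext(p,st)
    return cv2.projectPoints(np.array(X,float).reshape(-1,1,3),cv2.Rodrigues(R)[0],t,np.array(p["camera_matrix"]),np.array(p["distortion"]))[0].reshape(-1,2)
E
python3 - <<'E'
from h import *
s=telemetry.get_state(); print(s)
for n in ("scene","top"):
    p=imaging.snapshot(n); save(p,n+"0")
    for o in ("housing","cover","knob","bay","clip","spare_mid","cradle","bowl","jar","wound_filter"):
        try: print(n,o,[(np.round(d["location"]),round(d["score"],2)) for d in imaging.place_of(p,o)[:4]])
        except Exception as e: print(o,e)
print(telemetry.get_state()["clock"])
E
```

```text
total 12
drwxr-xr-x  3 agent agent 4096 Dec  7 15:46 .
drwxr-xr-x 23 root  root  4096 Dec  7 15:46 ..
drwxr-xr-x  2 agent agent 4096 Dec  7 15:46 pics
{'clock': 0.0, 'q': array([-1.19719651,  0.69001322, -0.19448515,  1.56634796,  0.15731519,
        0.90250154, -0.21512702]), 'qd': array([ 4.22788352e-05, -8.34768012e-04, -1.11439292e-03, -2.57315945e-04,
       -3.07270235e-04,  1.16917952e-03,  7.40800515e-04]), 'joint_torque': array([ 1.62984593e-04, -5.27556753e+01, -1.26672562e+00, -1.53428149e+01,
       -5.25827799e-02,  6.35184944e-03,  1.53027263e-04]), 'tool_pos': array([0.20816419, 0.58863696, 0.23789002]), 'eef_rot': array([ 1.69061426e-01,  9.85605069e-01, -9.36077884e-04, -7.73855871e-05]), 'contact_force': array([-0.60026313, -0.54053197, -0.85431645]), 'moment': array([ 0.00183272,  0.00591563, -0.01650062]), 'opening': 0.9950149585755381}
scene housing [(array([248., 277.]), 0.82)]
cover it knows: bay, bowl, clip, cradle, housing, jar, knob, spare_mid, wound_filter
scene knob [(array([235., 230.]), 0.5)]
scene bay [(array([218., 256.]), 0.68)]
scene clip [(array([22
[... 166 characters left out ...]
ene bowl [(array([247., 175.]), 0.84)]
scene jar [(array([166., 198.]), 0.64)]
scene wound_filter [(array([248., 180.]), 0.73), (array([194., 201.]), 0.63), (array([288., 412.]), 0.6)]
top housing [(array([184., 272.]), 0.96)]
cover it knows: bay, bowl, clip, cradle, housing, jar, knob, spare_mid, wound_filter
top knob [(array([144., 317.]), 0.66)]
top bay [(array([199., 310.]), 0.56)]
top clip []
top spare_mid [(array([157., 433.]), 0.87), (array([260., 397.]), 0.78), (array([258., 348.]), 0.68), (array([213., 398.]), 0.67)]
top cradle [(array([207., 399.]), 0.64)]
top bowl [(array([134., 370.]), 0.86)]
top jar [(array([267., 448.]), 0.58)]
top wound_filter [(array([202., 130.]), 0.96)]
1.0
```

View pics/scene0.png

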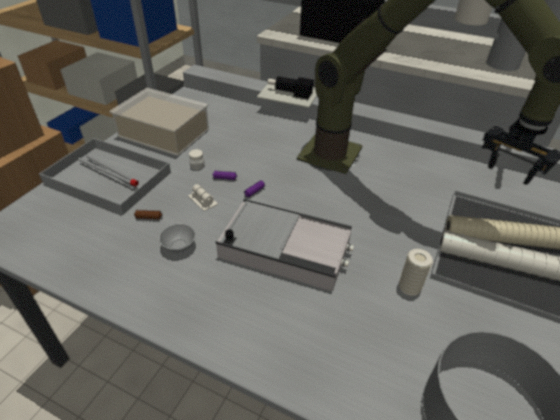

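View pics/top0.png

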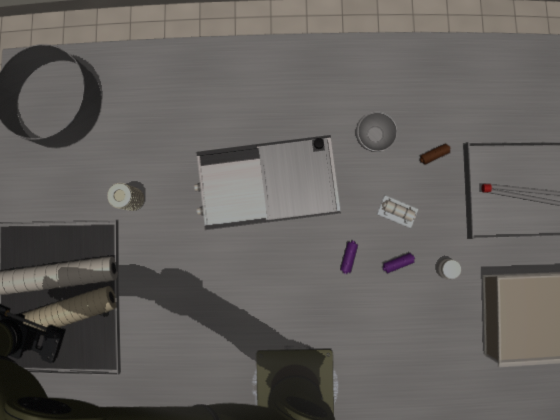

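The white filter in the cradle at top (399,211) is the spare. The purple look-alikes at (349,257) and (398,262) and the brown one at (434,154) are the wrong colour. The knob is at (318,144) and the box spans about (198..340, 137..228).

```bash
python3 - <<'E'
from h import *
p=imaging.snapshot("top")
save(p,"t_box",(185,120,355,240),4.5)
save(p,"t_spare",(330,120,470,290),3.5)
print("cam",-np.array(p["R"]).T@np.array(p["t"]).ravel())
print("knob",toplane(p,[(318,143)],.1))
print("housing0",toplane(p,[(272,184)],0.0))
print("spare",toplane(p,[(399,211)],.031))
for n,uv,z in (("bowl",(376,132),.04),("jar",(451,269),.06),("wound",(119,196),.125)): print(n,toplane(p,[uv],z))
m=imaging.trace(p,"spare_mid")
for d in m: print(d["rect"],d["score"],d["pixels"].sum())
c=imaging.trace(p,"cradle")
for d in c:
  print(d["rect"],d["score"],cv2.minAreaRect(np.argwhere(d["pixels"])[:,::-1].astype(np.float32)))
k=imaging.trace(p,"knob")
for d in k: print("knob",d["rect"],d["score"],np.argwhere(d["pixels"]).mean(0))
h=imaging.trace(p,"housing")
for d in h:
  print(d["rect"],d["score"],cv2.minAreaRect(np.argwhere(d["pixels"])[:,::-1].astype(np.float32)))
E
```

```text
cam [3.96786291e-01 2.22603501e-04 1.40537352e+00]
knob [[ 0.64103476 -0.07131728  0.1       ]]
housing0 [[0.54948475 0.05161035 0.        ]]
spare [[ 0.46645299 -0.28646749  0.031     ]]
bowl [[ 0.67899867 -0.23084421  0.04      ]]
jar [[ 0.3101988  -0.41331722  0.06      ]]
wound [[0.51512796 0.43493861 0.125     ]]
[383.2, 249.3, 415.4, 271.8] 0.8 395
[382.6, 202.3, 417.3, 224.2] 0.73 311
[420.1, 143.0, 449.7, 162.9] 0.61 334
[340.6, 243.7, 357.6, 273.0] 0.58 340
[379.4, 192.2, 418.7, 227.5] 0.57 ((397.28533935546875, 211.49363708496094), (35.925228118896484, 20.77363395690918), 23.498565673828125)
knob [313.2, 138.3, 323.4, 148.0] 0.38 [143.55769231 318.375     ]
[195.3, 132.4, 340.0, 230.9] 0.56 ((265.15802001953125, 182.04458618164062), (80.75076293945312, 141.1952667236328), 82.56858825683594)
```

View pics/t_box.png

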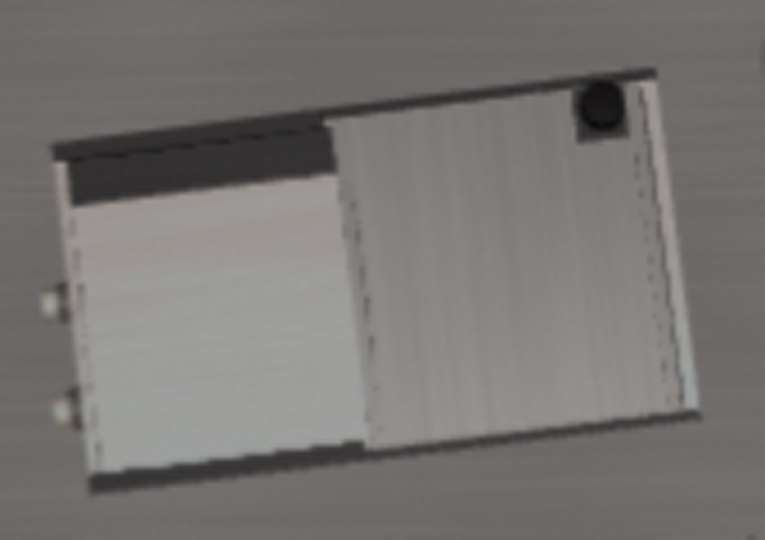

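View pics/t_spare.png

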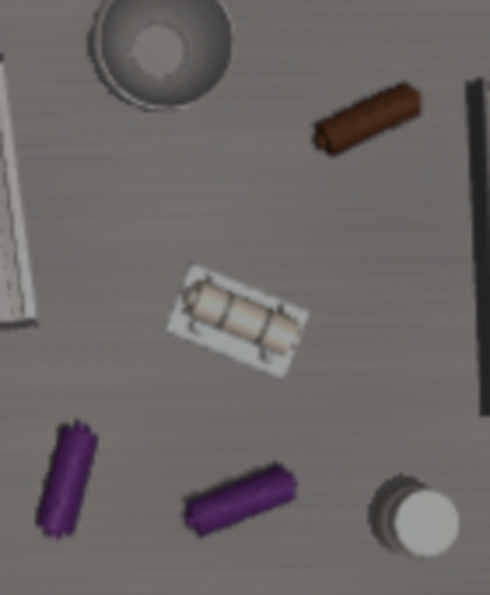

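```bash
python3 - <<'E'
from h import *
p=imaging.snapshot("top")
c=np.array([(52,148),(655,71),(700,414),(90,491)])/4.5+[185,120]
W=toplane(p,c-0.3,.06)[:,:2]; print(W)
B=np.array([(.1,.19),(.1,-.165),(-.1,-.165),(-.1,.19)])
def fit(B,W):
    b0,w0=B.mean(0),W.mean(0); H=(B-b0).T@(W-w0)
    a=np.arctan2(H[0,1]-H[1,0],H[0,0]+H[1,1]); R=np.array([[np.cos(a),-np.sin(a)],[np.sin(a),np.cos(a)]])
    return a,w0-R@b0,R
a,t,R=fit(B,W); print("yaw",np.degrees(a),t); print((B@R.T+t-W)*1000)
print("knob pred",R@[.08,-.13]+t,"meas",toplane(p,[(318.4,143.6)],.1)); print("bay",R@[-.05,-.095]+t)
# spare axes: cradle corners in crop
cc=np.array([(195,264),(310,312),(286,377),(167,331)])/3.5+[330,120]
Wc=toplane(p,cc,.004)[:,:2]; print(Wc, np.linalg.norm(np.diff(Wc,axis=0),axis=1),Wc.mean(0))
d=Wc[0]+Wc[3]-Wc[1]-Wc[2]; print("cradle y yaw",np.degrees(np.arctan2(-d[0],d[1])))
s=telemetry.get_state(); Rt=Rn.from_quat(s["eef_rot"]).as_matrix(); print(Rt.round(3),s["tool_pos"],s["clock"])
H=imaging.snapshot("wrist")["hand_eye"]; print(np.round(H,3))
E
```

```text
[[ 0.63120796  0.24799368]
 [ 0.66788654 -0.10631348]
 [ 0.46661106 -0.12663364]
 [ 0.42967352  0.2275594 ]]
yaw 5.894456053601315 [0.55012847 0.04821758]
[[-1.12050868 -0.51105072]
 [-1.34190323  0.67308854]
 [ 0.99102732  0.45398791]
 [ 1.47138458 -0.61602574]]
knob pred [ 0.64305601 -0.07287937] meas [[ 0.63946255 -0.07229387  0.1       ]]
bay [ 0.51014898 -0.05141495]
[[ 0.51103787 -0.25714362]
 [ 0.47166642 -0.34617532]
 [ 0.42159059 -0.32546997]
 [ 0.45943687 -0.2335364 ]] [0.09734862 0.05418764 0.09941893] [ 0.46593294 -0.29058133]
cradle y yaw -23.10790707926626
[[-0.943  0.333  0.   ]
 [ 0.333  0.943  0.   ]
 [ 0.     0.    -1.   ]] [0.20828744 0.58932227 0.23874975] 1.3
[[ 0.    -0.964 -0.267  0.069]
 [ 1.     0.    -0.001  0.   ]
 [ 0.001 -0.267  0.964 -0.145]
 [ 0.     0.     0.     1.   ]]
```

```bash
python3 -m creep '[[0,-0.045,-0.035,0,-3],[0,-0.09,-0.07,0,-6],[0,-0.135,-0.104,0,-9],[0,-0.182,-0.139,0,-12],[0,-0.23,-0.176,0,-15],[0,-0.278,-0.212,0,-18],[0,-0.326,-0.249,0,-21],[0,-0.374,-0.286,0,-24],[0,-0.422,-0.322,0,-25.4],[0,-0.47,-0.358,0,-25.4]]' 30; python3 - <<'E'
from h import *
s=telemetry.get_state(); Rt=Rn.from_quat(s["eef_rot"]).as_matrix(); print(Rt.round(4),s["tool_pos"])
print("delta tool",Rt.T@(np.array([.6405,-.0725,.2])-s["tool_pos"]))
E
```

```text
clock: 2.6
tool_pos: [0.5333, 0.0934, 0.2389]
eef_rot: [-0.052, 0.999, 0.0, 0.0]
contact_force: [0.4, 0.9, 0.4]
opening: 0.998
[[-9.946e-01 -1.034e-01  7.000e-04]
 [-1.034e-01  9.946e-01  5.000e-04]
 [-8.000e-04  5.000e-04 -1.000e+00]] [0.53325298 0.09337976 0.23894396]
delta tool [-0.08949231 -0.17609641  0.03893363]
```

```bash
python3 -m creep '[[0,-0.025,-0.05,0.01,0],[0,-0.055,-0.107,0.025,0],[0,-0.08,-0.16,0.035,0],[0,-0.0895,-0.176,0.039,0],[0,-0.0895,-0.176,0.039,0]]'; python3 - <<'E'
from h import *
s=telemetry.get_state(); p=imaging.snapshot("wrist"); save(p,"w1")
print(s["tool_pos"],s["qd"].max())
for o in ("knob","housing"):
    for d in imaging.trace(p,o): print(o,d["rect"],d["score"])
k=imaging.place_of(p,"knob"); print(k)
for d in k: print(toplane(p,[d["location"][::-1]],.09,s))
print("proj",proj(p,[[.6405,-.0725,.09]],s))
E
```

```text
clock: 3.22
tool_pos: [0.6395, -0.0727, 0.1989]
eef_rot: [-0.05, 0.999, -0.0, -0.0]
contact_force: [-0.9, 0.5, 0.1]
opening: 0.998
[ 0.63946642 -0.07265718  0.19888959] 0.043341288861611614
knob [258.6, 195.4, 288.0, 234.1] 0.78
housing [229.0, 0.0, 560.0, 232.2] 0.66
[{'location': [212.6, 275.8], 'score': 0.61}, {'location': [106.2, 407.1], 'score': 0.18}]
[[ 0.64440118 -0.07358133  0.09      ]]
[[0.55555486 0.0126489  0.09      ]]
proj [[277.68099831 207.93019617]]
```

View pics/w1.png

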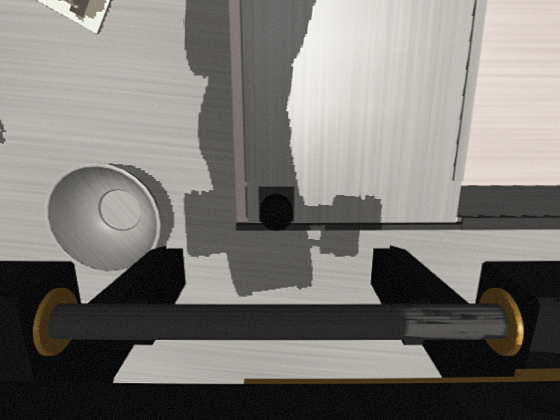

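```bash
python3 -m creep '[[0,-0.003,0,0.05,0],[60,-0.003,-0.001,0.095,0],[90,-0.003,-0.001,0.12,0],[120,-0.003,-0.001,0.124,0],[200,-0.003,-0.001,0.124,0],[255,-0.003,-0.001,0.124,0],[255,-0.003,-0.001,0.124,0],[255,-0.003,-0.001,0.124,0]]' 30; python3 - <<'E'
from h import *
s=telemetry.get_state(); p=imaging.snapshot("wrist"); save(p,"w2"); print(s["tool_pos"],s["opening"]*88,s["contact_force"])
E
```

```text
clock: 4.42
tool_pos: [0.6433, -0.0723, 0.0768]
eef_rot: [-0.051, 0.999, -0.001, 0.001]
contact_force: [0.4, -1.6, 5.0]
opening: 0.282
[ 0.64329381 -0.07228387  0.07678691] 24.788862348310595 [ 0.4413952  -1.61177567  4.98458389]
```

View pics/w2.png

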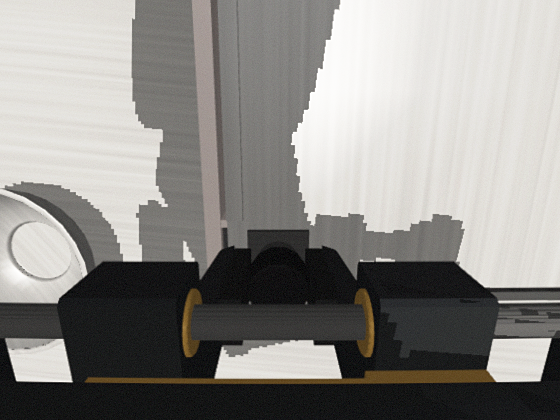

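```bash
python3 -m creep '[[255,0,0,-0.004,0],[255,0,0,-0.008,0],[255,0,0,-0.0115,0],[255,0,0,-0.0115,0]]' 45; python3 - <<'E'
from h import *
s=telemetry.get_state(); print(s["tool_pos"],s["opening"]*88,s["contact_force"])
E
```

```text
clock: 4.97
tool_pos: [0.643, -0.0716, 0.0865]
eef_rot: [-0.052, 0.999, 0.0, 0.0]
contact_force: [5.3, -1.9, -8.3]
opening: 0.283
[ 0.6429619  -0.0715685   0.08646815] 24.92159776427384 [ 5.34686004 -1.87992797 -8.26133984]
```

```bash
python3 -m creep '[[255,0,0.004,-0.0005,0],[255,0,0.01,-0.0005,0],[255,0,0.018,-0.0005,0],[255,0,0.025,-0.0005,0],[255,0,0.025,-0.0005,0]]'; python3 - <<'E'
from h import *
s=telemetry.get_state(); print(s["tool_pos"],s["opening"]*88,s["contact_force"])
p=imaging.snapshot("wrist"); save(p,"w3")
E
```

```text
clock: 5.6
tool_pos: [0.6402, -0.045, 0.0869]
eef_rot: [-0.052, 0.999, 0.001, 0.0]
contact_force: [5.5, 0.9, -9.1]
opening: 0.277
[ 0.64024439 -0.04496704  0.08686112] 24.341354533143523 [ 5.51840236  0.87833596 -9.13516985]
```

View pics/w3.png

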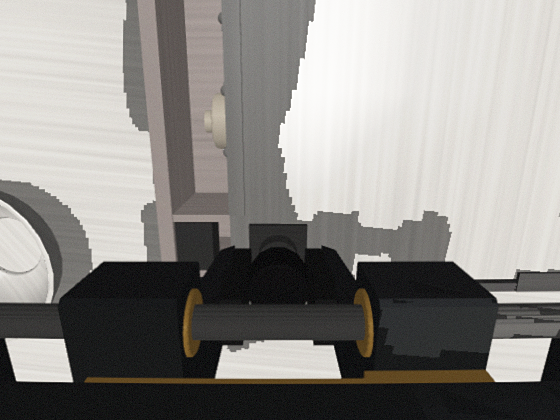

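```bash
python3 -m creep '[[255,0,0.01,0,0],[255,0,0.022,0,0],[255,0,0.034,0,0],[255,0,0.046,0,0],[255,0,0.057,0,0],[255,0,0.064,0,0],[255,0,0.068,0,0],[255,0,0.068,0,0]]'; python3 - <<'E'
from h import *
s=telemetry.get_state(); print(s["tool_pos"],s["opening"]*88,s["contact_force"])
print(np.linalg.norm(s["tool_pos"][:2]-np.array([.643,-.0716])))
E
```

```text
clock: 6.65
tool_pos: [0.6333, 0.0217, 0.087]
eef_rot: [-0.052, 0.999, 0.0, 0.0]
contact_force: [5.5, -0.5, -9.7]
opening: 0.279
[0.63334884 0.02172022 0.08701412] 24.526866903090195 [ 5.54734231 -0.46521888 -9.68804003]
0.09381795424570659
```

```bash
python3 -m creep '[[255,0,0,0.002,0],[152,0,0,0.003,0],[152,0,0,0.006,0],[152,0,0,0.006,0],[152,0,0,0.006,0]]'; python3 - <<'E'
from h import *
s=telemetry.get_state(); print(s["tool_pos"],s["opening"]*88,s["contact_force"])
p=imaging.snapshot("wrist"); save(p,"w4")
E
```

```text
clock: 7.28
tool_pos: [0.6326, 0.0212, 0.0819]
eef_rot: [-0.052, 0.999, 0.0, -0.0]
contact_force: [0.4, -0.4, 0.4]
opening: 0.408
[0.632639   0.02117301 0.0818826 ] 35.89525842839531 [ 0.38775601 -0.40170771  0.36767018]
```

View pics/w4.png

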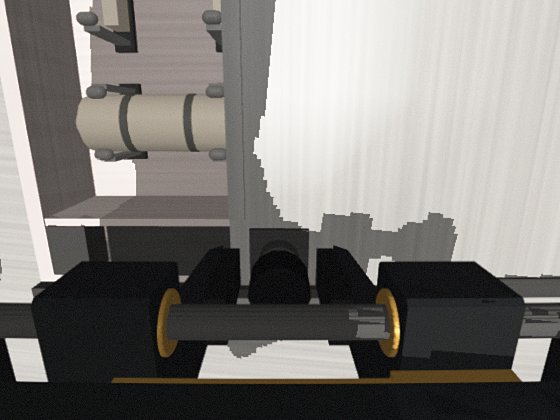

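```bash
python3 -m creep '[[152,0,0.004,0,0],[152,0,0.008,0,0],[152,0,0.012,0,0],[152,0,0.016,0,0],[152,0,0.02,0,0],[152,0,0.022,0,0],[152,0,0.024,0,0]]'; for i in 1; do python3 -m creep '[[152,0,0.002,0,0],[152,0,0.004,0,0]]'; done
```

```text
clock: 8.2
tool_pos: [0.6306, 0.042, 0.0815]
eef_rot: [-0.051, 0.999, -0.002, -0.0]
contact_force: [1.6, -4.8, -1.7]
opening: 0.406
clock: 8.45
tool_pos: [0.6298, 0.048, 0.0814]
eef_rot: [-0.051, 0.999, -0.001, -0.0]
contact_force: [-0.2, -2.0, -1.6]
opening: 0.4
```

```bash
python3 -m creep '[[152,0,0.002,0,0],[152,0,0.004,0,0]]'
```

```text
clock: 8.7
tool_pos: [0.6296, 0.0497, 0.0814]
eef_rot: [-0.051, 0.999, -0.002, -0.0]
contact_force: [2.7, -10.0, -1.1]
opening: 0.401
```

```bash
python3 -m creep '[[152,0,0.002,0,0],[152,0,0.004,0,0]]'
```

```text
clock: 8.95
tool_pos: [0.6296, 0.05, 0.0814]
eef_rot: [-0.05, 0.999, -0.005, -0.0]
contact_force: [3.8, -14.7, -2.0]
opening: 0.406
```

```bash
python3 -m creep '[[152,0,0.002,0,0],[152,0,0.004,0,0]]'
```

```text
clock: 9.2
tool_pos: [0.6296, 0.0502, 0.0813]
eef_rot: [-0.049, 0.999, -0.007, -0.0]
contact_force: [4.2, -19.1, -2.1]
opening: 0.403
```

```bash
python3 -m creep '[[152,0,-0.008,0,0],[152,0,-0.015,0,0],[100,0,-0.015,-0.005,0],[0,0,-0.015,-0.04,0],[0,0,-0.015,-0.09,0],[0,0.02,-0.015,-0.14,0],[0,0.04,-0.015,-0.16,0],[0,0.04,-0.015,-0.16,0]]'; python3 - <<'E'
from h import *
s=telemetry.get_state(); p=imaging.snapshot("wrist"); save(p,"w5"); print(s["tool_pos"],s["contact_force"])
for d in imaging.trace(p,"knob"):print(d["rect"],d["score"])
t=imaging.snapshot("scene"); save(t,"s5",(190,180,380,300),4)
E
```

```text
clock: 10.2
tool_pos: [0.5904, 0.0435, 0.244]
eef_rot: [-0.053, 0.999, 0.001, 0.002]
contact_force: [0.2, -1.2, -0.3]
opening: 1.005
[0.59040467 0.0435472  0.24402171] [ 0.24648097 -1.18831972 -0.30353698]
[262.4, 221.7, 284.3, 254.8] 0.96
```

View pics/w5.png

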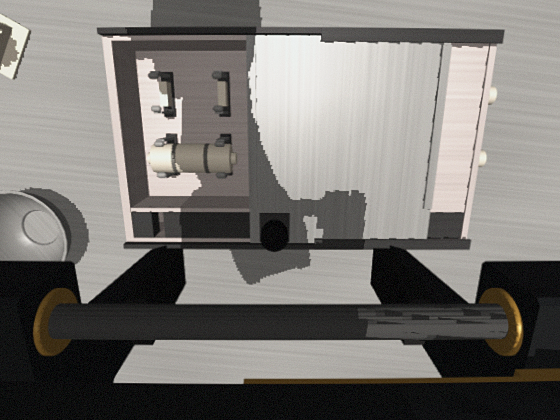

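View pics/s5.png

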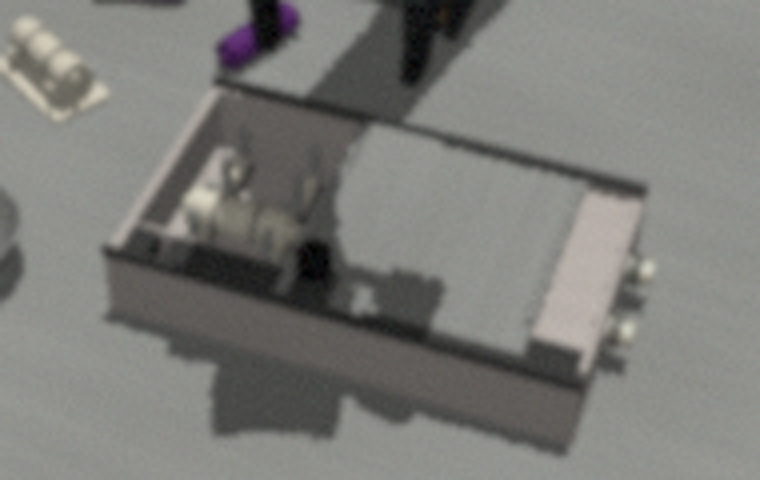

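```bash
python3 - <<'E'
from h import *
s=telemetry.get_state(); p=imaging.snapshot("wrist")
np.savez("w6.npz",pos=s["tool_pos"],rot=s["eef_rot"])
import pickle; pickle.dump((s,p),open("w6.pkl","wb"))
save(p,"w6",(90,20,290,170),4)
for o in ("bay","clip","knob"):
    for d in imaging.place_of(p,o): print(o,d["location"],d["score"],toplane(p,[d["location"][::-1]],{"bay":.04,"clip":.006,"knob":.09}[o],s))
B=np.array([(.1,.19),(.1,-.165),(-.1,-.165),(-.1,.19)])
a=np.radians(5.9);R=np.array([[np.cos(a),-np.sin(a)],[np.sin(a),np.cos(a)]]);t=np.array([.5501,.0482])
X=np.c_[B@R.T+t,np.full(4,.06)]
print(proj(p,X,s)); 
for q,z in (((-.05,-.125),.053),((-.05,-.065),.053),((.08,-.13+.117),.1)): print(proj(p,[*(R@q+t),z],s))
E
```

```text
bay [94.8, 170.7] 0.75 [[ 0.51405622 -0.07002748  0.04      ]]
bay [93.7, 187.2] 0.58 [[ 0.51142603 -0.05404184  0.04      ]]
knob [240.9, 277.4] 0.86 [[0.6346579  0.04700138 0.09      ]]
[[470.40738813 245.05529838]
 [127.14256849 244.64287846]
 [101.76568608  32.1760474 ]
 [503.39187546  33.61970056]]
[[154.49168861  91.83402353]]
[[218.53296068  91.65397146]]
[[273.92377697 240.72455061]]
```

View pics/w6.png

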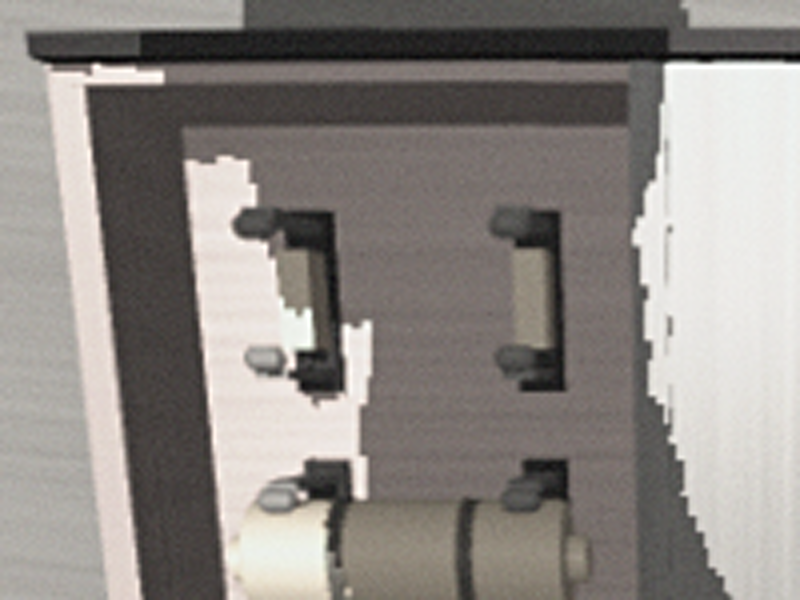

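```bash
python3 -m creep '[[0,0.02,-0.04,0,-9],[0,0.045,-0.09,0,-19],[0,0.07,-0.14,0,-28],[0,0.095,-0.19,0,-38],[0,0.12,-0.24,0.01,-47],[0,0.14,-0.283,0.02,-56],[0,0.155,-0.313,0.03,-61],[0,0.158,-0.318,0.04,-61],[0,0.158,-0.318,0.04,-61]]'; python3 - <<'E'
from h import *
s=telemetry.get_state(); p=imaging.snapshot("wrist"); save(p,"w7"); print(s["tool_pos"],s["q"].round(2),Rn.from_quat(s["eef_rot"]).as_matrix().round(3))
for o in ("spare_mid","cradle"):
    for d in imaging.place_of(p,o): print(o,d["location"],d["score"],toplane(p,[d["location"][::-1]],{"spare_mid":.031,"cradle":0}[o],s))
for d in imaging.trace(p,"spare_mid"): print(d["rect"],d["score"],cv2.minAreaRect(np.argwhere(d["pixels"])[:,::-1].astype(np.float32)))
E
```

```text
clock: 11.68
tool_pos: [0.466, -0.2898, 0.2007]
eef_rot: [-0.551, 0.834, 0.001, 0.0]
contact_force: [-0.1, -0.0, 0.5]
opening: 0.997
[ 0.46603853 -0.28975204  0.20074869] [ 0.88  0.72 -0.69  1.82  0.61  0.83  2.62] [[-0.392 -0.92  -0.001]
 [-0.92   0.392  0.002]
 [-0.001  0.002 -1.   ]]
spare_mid [137.3, 408.2] 0.95 [[ 0.33670896 -0.28736276  0.031     ]]
spare_mid [258.0, 429.7] 0.76 [[ 0.35213165 -0.16407631  0.031     ]]
spare_mid [151.8, 86.6] 0.75 [[ 0.61430103 -0.39176062  0.031     ]]
[258.5, 146.0, 291.3, 236.5] 0.81 ((274.5, 190.5), (93.0, 31.0), 90.0)
[371.1, 94.2, 446.9, 178.9] 0.74 ((409.0000305175781, 135.50003051757812), (92.92339324951172, 34.35823059082031), 51.34019470214844)
[37.5, 111.0, 128.8, 190.0] 0.67 ((84.24470520019531, 148.69883728027344), (103.02912902832031, 32.79081344604492), 39.09385681152344)
[406.9, 240.4, 476.2, 274.6] 0.63 ((441.3218078613281, 258.5672607421875), (27.76640510559082, 64.21847534179688), 83.36748504638672)
```

View pics/w7.png

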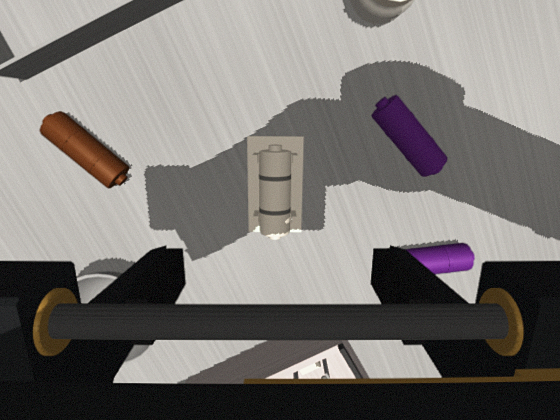

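```bash
python3 - <<'E'
from h import *
s=telemetry.get_state(); p=imaging.snapshot("wrist"); save(p,"w8",(230,120,320,250),4)
print(toplane(p,[(247,136),(303,136),(303.5,232),(247.5,232)],.004,s))
print(toplane(p,[(274.5,190.5),(274.5,146),(274.5,236.5),(259,195),(291,195)],.031,s))
print(proj(p,[[.466,-.2905,.004],[.466,-.2905,.031]],s))
E
```

```text
[[ 0.47672479 -0.34497677  0.004     ]
 [ 0.42554413 -0.32334231  0.004     ]
 [ 0.46245732 -0.22955008  0.004     ]
 [ 0.51769736 -0.25287024  0.004     ]]
[[ 0.47065538 -0.28883316  0.031     ]
 [ 0.45423405 -0.32741199  0.031     ]
 [ 0.48890194 -0.24597333  0.031     ]
 [ 0.48604276 -0.29055244  0.031     ]
 [ 0.45783852 -0.2786396   0.031     ]]
[[278.30844517 181.62376267]
 [278.31900795 187.05841528]]
```

View pics/w8.png

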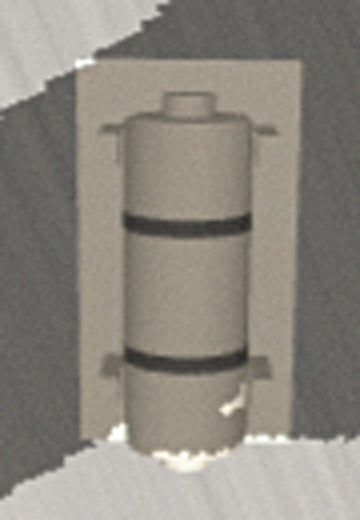

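```bash
python3 -m creep '[[0,-0.003,-0.004,0,10],[0,-0.003,-0.004,0,20],[0,-0.003,-0.004,0,30],[0,-0.003,-0.004,0,40],[0,-0.003,-0.004,0,50],[0,-0.003,-0.004,0,60],[0,-0.003,-0.004,0,70],[0,-0.003,-0.004,0,80],[0,-0.003,-0.004,0,90],[0,-0.003,-0.004,0,100]]' && python3 -m creep '[[0,0,0,0,10],[0,0,0,0,20],[0,0,0,0,30],[0,0,0,0,40],[0,0,0,0,50],[0,0,0,0,60],[0,0,0,0,70],[0,0,0,0,80],[0,0,0,0,80],[0,0,0,0,80]]'; python3 - <<'E'
from h import *
s=telemetry.get_state(); p=imaging.snapshot("wrist"); save(p,"w9"); save(p,"w9c",(200,110,350,260),4); print(s["tool_pos"],s["q"].round(2),Rn.from_quat(s["eef_rot"]).as_matrix().round(3))
print(proj(p,[[.4708,-.2884,.004],[.4708,-.2884,.031],[.4708+.392*.05-.028*.92,-.2884+.05*.92+.028*.392,.004],[.4708+.392*.05+.028*.92,-.2884+.05*.92-.028*.392,.004]],s))
for d in imaging.trace(p,"spare_mid"): print(d["rect"],d["score"])
E
```

```text
clock: 13.18
tool_pos: [0.4718, -0.2885, 0.2022]
eef_rot: [0.287, 0.958, 0.0, 0.001]
contact_force: [0.3, -0.7, 0.5]
opening: 1.003
clock: 14.42
tool_pos: [0.4714, -0.289, 0.2019]
eef_rot: [0.833, 0.553, 0.0, 0.0]
contact_force: [1.1, 0.4, 0.8]
opening: 0.997
[ 0.47141673 -0.28898799  0.20186159] [ 0.34  0.65  0.22  1.84 -0.21  0.67  0.28] [[ 0.388  0.922  0.001]
 [ 0.922 -0.388  0.   ]
 [ 0.     0.    -1.   ]]
[[277.23095274 183.19985048]
 [277.20314981 188.77015235]
 [249.11767703 133.41637845]
 [305.71728664 133.65423029]]
[50.6, 82.3, 152.4, 125.8] 0.96
[259.7, 144.9, 291.8, 233.1] 0.86
[114.0, 197.4, 190.1, 259.9] 0.63
[417.5, 187.1, 489.3, 260.2] 0.61
```

View pics/w9c.png

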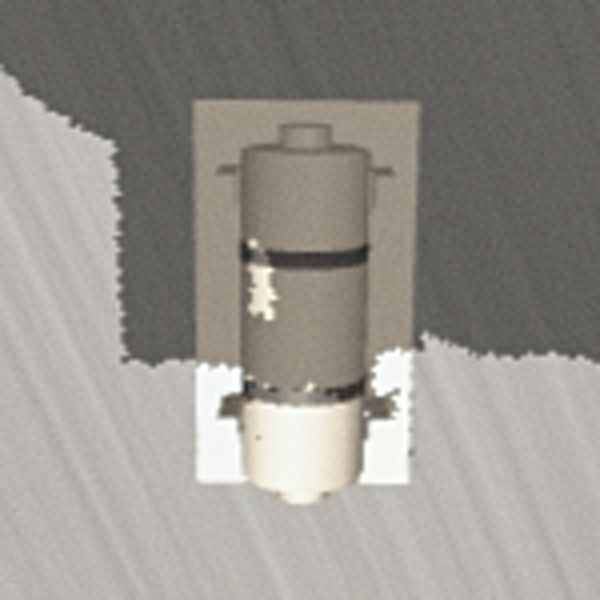

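```bash
python3 -m creep '[[0,-0.0005,-0.001,0.05,0],[0,-0.0005,-0.001,0.1,0],[0,-0.0005,-0.001,0.145,0],[0,-0.0005,-0.001,0.175,0],[100,-0.0005,-0.001,0.188,0],[160,-0.0005,-0.001,0.189,0],[255,-0.0005,-0.001,0.189,0],[255,-0.0005,-0.001,0.189,0],[255,-0.0005,-0.001,0.189,0],[255,-0.0005,-0.001,0.189,0]]' 35; python3 - <<'E'
from h import *
s=telemetry.get_state(); p=imaging.snapshot("wrist"); save(p,"w10"); print(s["tool_pos"],s["opening"]*88,s["contact_force"])
E
```

```text
clock: 15.78
tool_pos: [0.47, -0.2896, 0.0131]
eef_rot: [0.834, 0.551, 0.0, 0.0]
contact_force: [-0.4, 0.8, -1.2]
opening: 0.345
[ 0.47003079 -0.28964986  0.01305732] 30.400083762406048 [-0.39520462  0.84988337 -1.18440444]
```

View pics/w10.png

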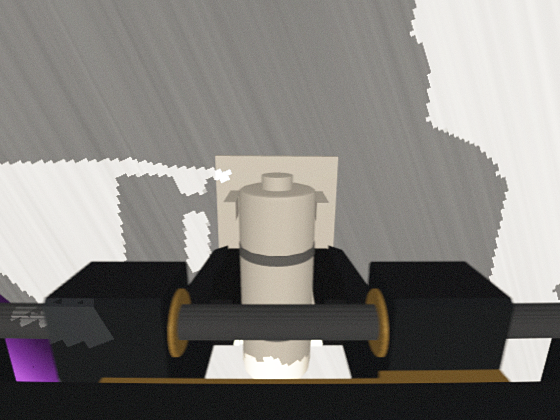

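```bash
python3 -m creep '[[255,0,0,-0.01,0],[255,0,0,-0.04,0],[255,0,0,-0.09,0],[255,0,0,-0.13,0],[255,0,0,-0.14,0],[255,0,0,-0.14,0]]'; python3 - <<'E'
from h import *
s=telemetry.get_state(); p=imaging.snapshot("wrist"); save(p,"w11"); print(s["tool_pos"],s["opening"]*88,s["contact_force"])
Rt=Rn.from_quat(s["eef_rot"]).as_matrix(); print(Rt.round(3)); print(Rt.T@(np.array([.511,-.0513,.15])-s["tool_pos"]))
for e in (-.045,-.04,.04,.045): print(e,proj(p,[s["tool_pos"]+Rt@np.array([e,0,-.019])],s))
E
```

```text
clock: 16.58
tool_pos: [0.4699, -0.2895, 0.153]
eef_rot: [0.834, 0.552, 0.0, 0.0]
contact_force: [-0.2, -0.0, -1.4]
opening: 0.325
[ 0.46991937 -0.28950103  0.15296833] 28.602530095479402 [-0.22471108 -0.02601239 -1.37728775]
[[ 0.392  0.92   0.001]
 [ 0.92  -0.392 -0.   ]
 [ 0.     0.001 -1.   ]]
[ 0.23525906 -0.05550227  0.00297216]
-0.045 [[278.54881095 376.81434227]]
-0.04 [[278.55751292 367.62292009]]
0.04 [[278.71676477 192.47906634]]
0.045 [[278.72806313 179.52068073]]
```

View pics/w11.png

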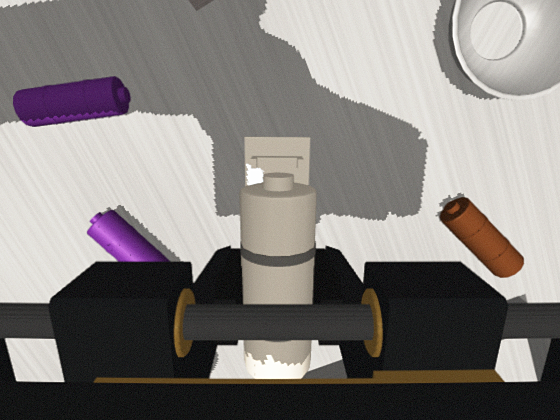

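```bash
python3 -m creep '[[255,0.03,-0.007,0,-4],[255,0.07,-0.017,0,-10],[255,0.115,-0.027,0,-16],[255,0.16,-0.038,0,-21],[255,0.2,-0.047,0,-26],[255,0.228,-0.054,0,-29],[255,0.235,-0.0555,0,-29],[255,0.235,-0.0555,0,-29],[255,0.235,-0.0555,0,-29]]'; python3 - <<'E'
from h import *
s=telemetry.get_state(); p=imaging.snapshot("wrist"); save(p,"w12"); print(s["tool_pos"],s["opening"]*88,s["contact_force"])
Rt=Rn.from_quat(s["eef_rot"]).as_matrix(); print(Rt.round(3)); print(Rt.T@(np.array([.511,-.0513,.15])-s["tool_pos"]))
t=imaging.snapshot("top"); save(t,"t12",(185,120,355,240),4.5)
a=np.radians(5.9);R=np.array([[np.cos(a),-np.sin(a)],[np.sin(a),np.cos(a)]]);tt=np.array([.5507,.0483])
for q,z in (((-.05,-.095+.03),.053),((.014,-.065),.053),((.08,-.013),.1),((.08,-.013),.107),((.1,.19),.06),((-.1,.19),.06)): print(q,z,proj(p,[*(R@q+tt),z],s))
E
```

```text
clock: 17.75
tool_pos: [0.5104, -0.0536, 0.1524]
eef_rot: [0.671, 0.742, -0.001, 0.0]
contact_force: [0.3, 0.2, -0.4]
opening: 0.328
[ 0.51037196 -0.05361712  0.15238239] 28.82041722694966 [ 0.30214903  0.1823652  -0.40445061]
[[-0.1    0.995 -0.001]
 [ 0.995  0.1   -0.001]
 [-0.001 -0.001 -1.   ]]
[0.00224494 0.00085949 0.00237924]
(-0.05, -0.065) 0.053 [[279.03882931 166.56107489]]
(0.014, -0.065) 0.053 [[367.46785653 166.42810418]]
(0.08, -0.013) 0.1 [[513.09929656  86.09712698]]
(0.08, -0.013) 0.107 [[521.71271481  85.12847235]]
(0.1, 0.19) 0.06 [[ 554.28325131 -296.24545471]]
(-0.1, 0.19) 0.06 [[ 184.7888495  -303.68175215]]
```

View pics/w12.png

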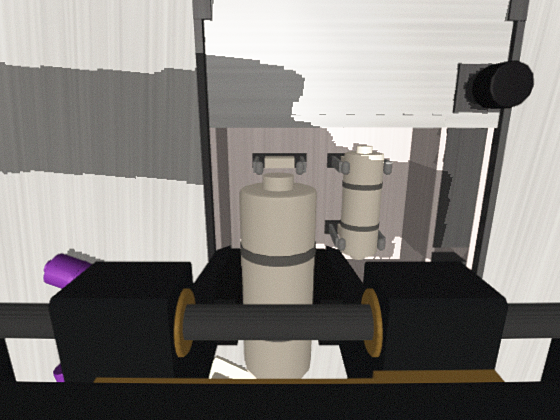

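View pics/t12.png

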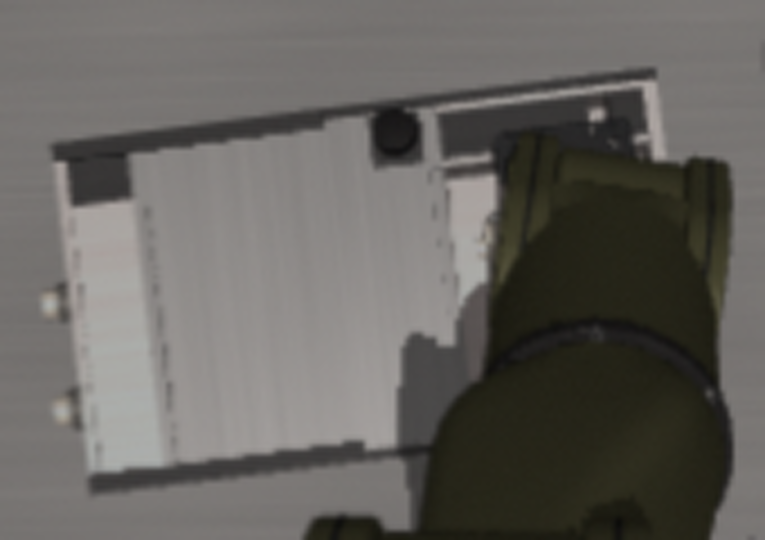

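```bash
python3 - <<'E'
from h import *
s=telemetry.get_state(); p=imaging.snapshot("wrist")
a=np.radians(5.9);R=np.array([[np.cos(a),-np.sin(a)],[np.sin(a),np.cos(a)]]);tt=np.array([.5507,.0483])
im=p["image"]
import copy
q=dict(p); c=cv2.resize(im[110:280,220:420],None,fx=4,fy=3.5,interpolation=cv2.INTER_CUBIC)
def mk(b,z,col):
    u=(proj(p,[*(R@b+tt),z],s)[0]-[220,110])*[4,3.5]; cv2.circle(c,tuple(int(v) for v in u),4,col,-1)
for x in (-.05,.014):
    for y in (-.125,-.065): 
        for dx in (-.0155,.0155): mk((x+dx,y),.051,(0,0,255))
for y in (-.045,.045,-.04,.04): mk((.014,-.095+y),.04,(0,255,0))
mk((-.05,-.065),.006,(255,0,0))
cv2.imwrite("pics/w13.png",c)
E
```

```text
(no output)
```

View pics/w13.png

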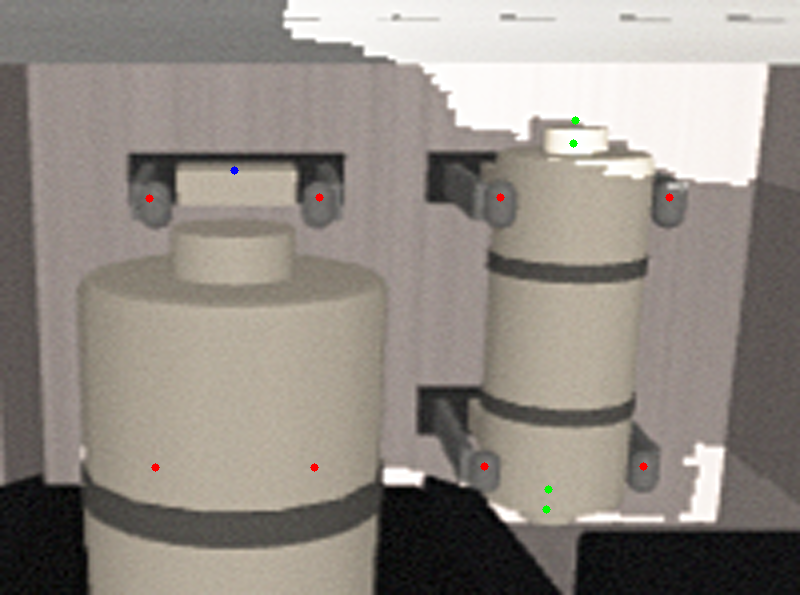

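```bash
python3 -m creep '[[255,0.0015,0.001,0.02,0],[255,0.0015,0.001,0.05,0],[255,0.0015,0.001,0.075,0],[255,0.0015,0.001,0.09,0],[255,0.0015,0.001,0.095,0],[255,0.0015,0.001,0.095,0]]' 55; python3 - <<'E'
from h import *
s=telemetry.get_state(); p=imaging.snapshot("wrist"); save(p,"w14"); print(s["tool_pos"],s["opening"]*88,s["contact_force"])
E
```

```text
clock: 18.65
tool_pos: [0.512, -0.0503, 0.0579]
eef_rot: [0.67, 0.743, 0.0, 0.0]
contact_force: [-0.1, -0.6, -1.2]
opening: 0.319
[ 0.51196515 -0.05028136  0.05794474] 28.066771487497107 [-0.11875624 -0.55649397 -1.17536001]
```

View pics/w14.png

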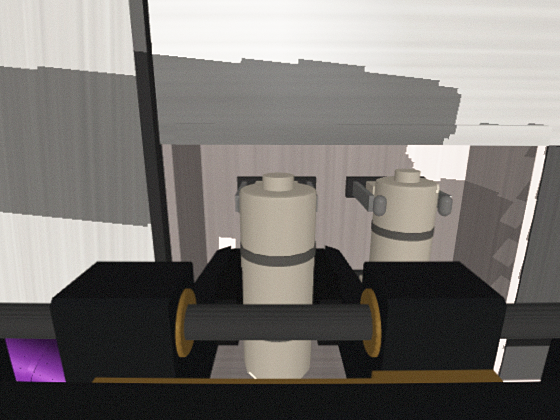

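```bash
python3 -m creep '[[255,-0.001,-0.0005,0,0]]'; python3 - <<'E'
from h import *
L=[]
for i in range(6):
    L.append(telemetry.get_state()["tool_pos"]); imaging.snapshot("wrist")
print(np.round(L,4),np.mean(L,0))
E
```

```text
clock: 18.82
tool_pos: [0.5119, -0.0512, 0.0584]
eef_rot: [0.67, 0.743, 0.0, 0.001]
contact_force: [-0.7, 0.3, -1.4]
opening: 0.315
[[ 0.5119 -0.0512  0.0584]
 [ 0.5117 -0.0514  0.0584]
 [ 0.5116 -0.0513  0.0583]
 [ 0.5116 -0.0512  0.0582]
 [ 0.5116 -0.0512  0.0581]
 [ 0.5115 -0.0511  0.058 ]] [ 0.51164355 -0.05122911  0.05822351]
```

```bash
python3 -m creep '[[255,-0.0005,-0.0005,0.005,0],[255,-0.0005,-0.0005,0.01,0],[255,-0.0005,-0.0005,0.014,0],[255,-0.0005,-0.0005,0.018,0]]'
```

```text
clock: 19.62
tool_pos: [0.5117, -0.0517, 0.0404]
eef_rot: [0.67, 0.743, 0.001, 0.001]
contact_force: [-2.5, -0.1, 21.9]
opening: 0.318
```

```bash
python3 -m creep '[[255,0,0,0.003,0],[255,0,0,0.006,0],[255,0,0,0.009,0]]'
```

```text
clock: 20.0
tool_pos: [0.5117, -0.0522, 0.0323]
eef_rot: [0.67, 0.743, 0.001, 0.001]
contact_force: [-1.0, 0.2, 15.4]
opening: 0.318
```

```bash
python3 -m creep '[[255,0,0,0.003,0],[255,0,0,0.006,0],[255,0,0,0.009,0]]'
```

```text
clock: 20.38
tool_pos: [0.5113, -0.0517, 0.0216]
eef_rot: [0.67, 0.743, 0.0, 0.0]
contact_force: [-2.1, 0.2, 25.1]
opening: 0.318
```

```bash
python3 -m creep '[[255,0,0,0.001,0],[255,0,0,0.001,0],[255,0,0,0,0],[150,0,0,-0.001,0],[145,0,0,-0.002,0],[145,0,0,-0.002,0]]'; python3 - <<'E'
from h import *
s=telemetry.get_state(); p=imaging.snapshot("wrist"); save(p,"w15"); print(s["tool_pos"],s["opening"]*88,s["contact_force"])
E
```

```text
clock: 21.12
tool_pos: [0.5107, -0.0516, 0.0235]
eef_rot: [0.67, 0.743, -0.0, -0.0]
contact_force: [-0.4, 0.1, -0.1]
opening: 0.429
[ 0.51074839 -0.05162613  0.02352265] 37.74688020787455 [-0.38667916  0.06722116 -0.10477524]
```

View pics/w15.png

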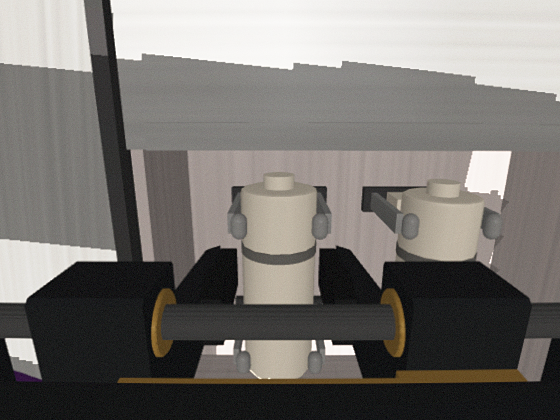

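```bash
python3 -m creep '[[145,0,0,-0.02,0],[145,0,0,-0.06,0],[145,0,0,-0.11,0],[145,-0.02,0,-0.16,0],[145,-0.05,0.03,-0.2,0],[145,-0.07,0.04,-0.21,0],[145,-0.07,0.04,-0.21,0],[145,-0.07,0.04,-0.21,0]]'; python3 - <<'E'
from h import *
s=telemetry.get_state(); p=imaging.snapshot("wrist"); save(p,"w16"); print(s["tool_pos"],s["contact_force"])
a=np.radians(5.9);R=np.array([[np.cos(a),-np.sin(a)],[np.sin(a),np.cos(a)]]);tt=np.array([.5507,.0483])
c0=(150,60,430,290)
c=cv2.resize(p["image"][60:290,150:430],None,fx=2.8,fy=2.6,interpolation=cv2.INTER_CUBIC)
for x in (-.05,.014):
  for y in (-.045,-.04,.04,.045):
    u=(proj(p,[*(R@(x,-.095+y)+tt),.04],s)[0]-[150,60])*[2.8,2.6]; cv2.circle(c,tuple(int(v) for v in u),2,(0,255,0),-1)
cv2.imwrite("pics/w16c.png",c)
t=imaging.snapshot("top"); save(t,"t16")
E
```

```text
clock: 22.18
tool_pos: [0.5564, -0.1158, 0.2325]
eef_rot: [0.669, 0.743, -0.001, -0.002]
contact_force: [1.0, 0.3, -0.4]
opening: 0.432
[ 0.55640067 -0.11581345  0.23251359] [ 1.02884891  0.32386196 -0.35876455]
```

View pics/w16c.png

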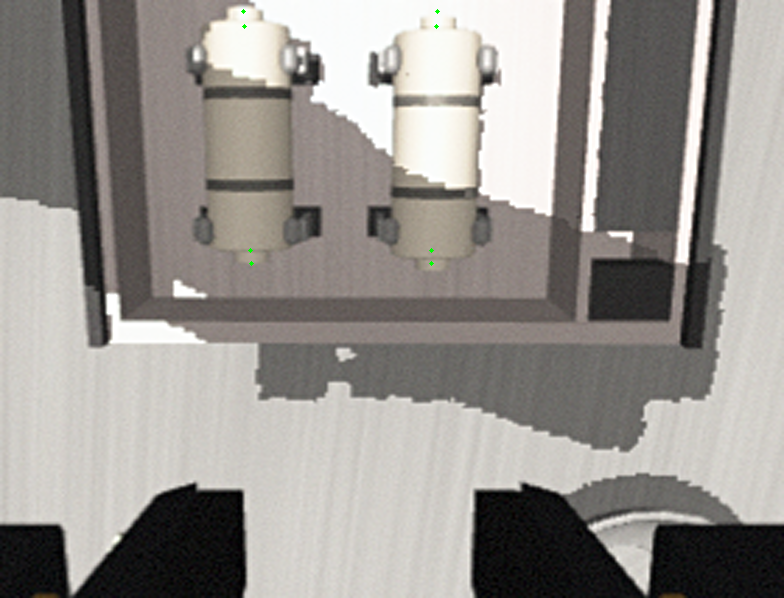

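View pics/t16.png

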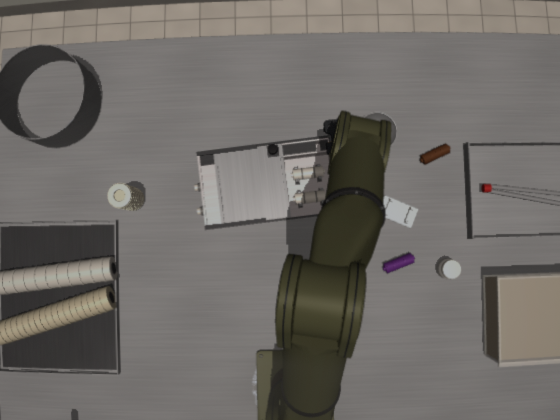

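The spare sits in both pairs of lips (crop rows 60 and 228). It looks about 2–3 mm further toward the cover than its neighbour, so I'll measure that from straight above.

```bash
python3 -m creep '[[145,0.025,-0.01,0,0],[145,0.04,-0.015,0,0],[145,0.04,-0.015,0,0],[145,0.04,-0.015,0,0]]'; python3 - <<'E'
from h import *
s=telemetry.get_state(); p=imaging.snapshot("wrist"); save(p,"w17"); print(s["tool_pos"],s["contact_force"])
import pickle; pickle.dump((s,p),open("w17.pkl","wb"))
cv2.imwrite("pics/w17c.png",cv2.resize(p["image"][80:280,190:400],None,fx=3.6,fy=3,interpolation=cv2.INTER_CUBIC))
E
```

```text
clock: 22.78
tool_pos: [0.5392, -0.0795, 0.2337]
eef_rot: [0.67, 0.743, -0.0, 0.0]
contact_force: [1.5, -0.1, -0.4]
opening: 0.433
[ 0.53915883 -0.07951762  0.23372858] [ 1.52350535 -0.07544985 -0.43940333]
```

View pics/w17c.png

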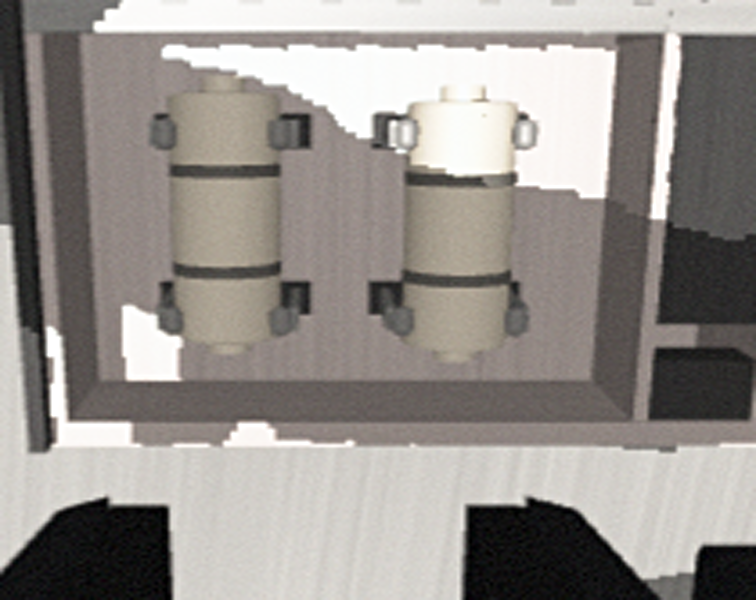

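```bash
python3 - <<'E'
from h import *
import pickle
s,p=pickle.load(open("w17.pkl","rb"))
a=np.radians(5.9);R=np.array([[np.cos(a),-np.sin(a)],[np.sin(a),np.cos(a)]]);tt=np.array([.5507,.0483])
def b(u,v,z): 
    w=toplane(p,[(190+u/3.6,80+v/3)],z,s)[0]; return (R.T@(w[:2]-tt)*1000).round(1)
for n,u,v,z in (("s band",225,170,.055),("s band",227,270,.055),("n band",460,179,.055),("n band",458,279,.055),("s stubfar",222,73,.046),("s stubnear",228,354,.040),("n far",463,85,.046),("n near",454,362,.040),
 ("clipA",222,131,.052),("clipA",228,319,.052),("clipB",464,131,.052),("clipB",458,318,.052),("wall",350,421,.06),("coveredge",350,33,.063)): print(n,b(u,v,z))
E
```

```text
s band [-48.6 -77.5]
s band [ -48.6 -109. ]
n band [ 12.6 -80.3]
n band [  13.1 -111.8]
s stubfar [-49.4 -48.2]
s stubnear [ -50.  -140.3]
n far [ 13.6 -51.8]
n near [  14.6 -143.1]
clipA [-49.3 -65.8]
clipA [ -48.9 -125.6]
clipB [ 13.6 -65.7]
clipB [  13.9 -125.2]
wall [ -15.6 -158. ]
coveredge [-16.6 -37.4]
```

```bash
python3 -m creep '[[145,0.02,-0.018,0.03,0],[145,0.03,-0.025,0.07,0],[145,0.03,-0.025,0.11,0],[145,0.03,-0.025,0.14,0],[145,0.03,-0.025,0.14,0],[145,0.03,-0.025,0.14,0]]' 25; python3 - <<'E'
from h import *
s=telemetry.get_state(); p=imaging.snapshot("wrist"); save(p,"w18"); print(s["tool_pos"],s["opening"],Rn.from_quat(s["eef_rot"]).as_matrix().round(3))
E
```

```text
clock: 23.58
tool_pos: [0.5117, -0.0524, 0.0945]
eef_rot: [0.67, 0.742, 0.0, 0.001]
contact_force: [0.5, 0.1, 0.0]
opening: 0.432
[ 0.51169476 -0.05235029  0.09451105] 0.4318476344380697 [[-0.102  0.995  0.001]
 [ 0.995  0.102 -0.   ]
 [-0.001  0.001 -1.   ]]
```

View pics/w18.png

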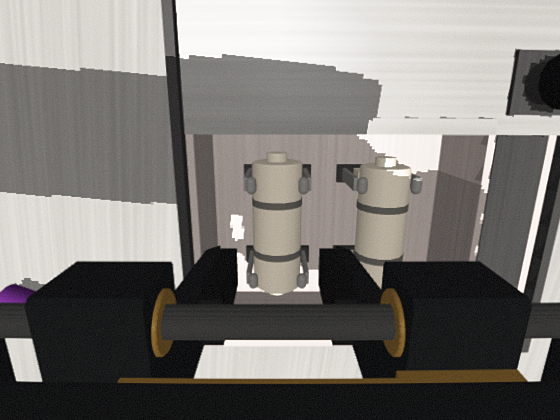

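Aligned over the spare. Next I descend, grip lightly, ease it about 2.3 mm toward the box end, and release.

```bash
python3 -m creep '[[145,0,-0.0005,0.03,0],[145,0,-0.0005,0.055,0],[145,0,-0.0005,0.069,0],[145,0,-0.0005,0.070,0],[255,0,-0.0005,0.070,0],[255,0,-0.0005,0.070,0],[255,0,-0.0005,0.070,0]]' 25 && python3 -m creep '[[255,-0.0012,0,0,0],[255,-0.0024,0,0,0],[255,-0.003,0,0,0],[255,-0.003,0,0,0]]'
```

```text
clock: 24.5
tool_pos: [0.5111, -0.0518, 0.0244]
eef_rot: [0.67, 0.743, 0.001, 0.001]
contact_force: [0.6, 0.0, 3.5]
opening: 0.334
clock: 25.0
tool_pos: [0.5111, -0.0526, 0.0244]
eef_rot: [0.669, 0.743, 0.001, -0.001]
contact_force: [-0.1, 3.4, 7.3]
opening: 0.337
```

```bash
python3 -m creep '[[255,-0.001,0,0,0],[255,-0.002,0,0,0],[255,-0.002,0,0,0]]' 35
```

```text
clock: 25.38
tool_pos: [0.5113, -0.0545, 0.0244]
eef_rot: [0.669, 0.743, 0.001, -0.001]
contact_force: [-0.4, 4.0, 6.7]
opening: 0.334
```

```bash
python3 -m creep '[[145,0.001,0,0,0],[145,0.002,0,0,0],[145,0.002,0,-0.003,0],[145,0.002,0,-0.05,0],[145,0.002,0,-0.11,0],[145,-0.01,0.01,-0.17,0],[145,-0.028,0.025,-0.205,0],[145,-0.028,0.025,-0.21,0],[145,-0.028,0.025,-0.21,0],[145,-0.028,0.025,-0.21,0]]'; python3 - <<'E'
from h import *
s=telemetry.get_state(); p=imaging.snapshot("wrist"); save(p,"w19"); print(s["tool_pos"],s["contact_force"])
import pickle; pickle.dump((s,p),open("w19.pkl","wb"))
cv2.imwrite("pics/w19c.png",cv2.resize(p["image"][80:280,190:400],None,fx=3.6,fy=3,interpolation=cv2.INTER_CUBIC))
E
```

```text
clock: 26.62
tool_pos: [0.537, -0.0811, 0.2321]
eef_rot: [0.669, 0.743, -0.001, -0.002]
contact_force: [0.2, 0.7, -0.3]
opening: 0.43
[ 0.53703434 -0.08108089  0.23206322] [ 0.22574851  0.74876137 -0.29731574]
```

View pics/w19c.png

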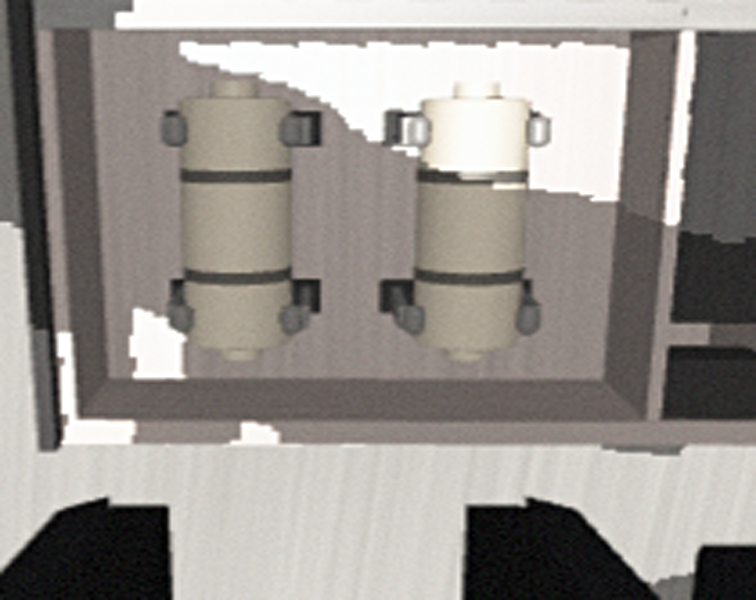

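View pics/w19.png

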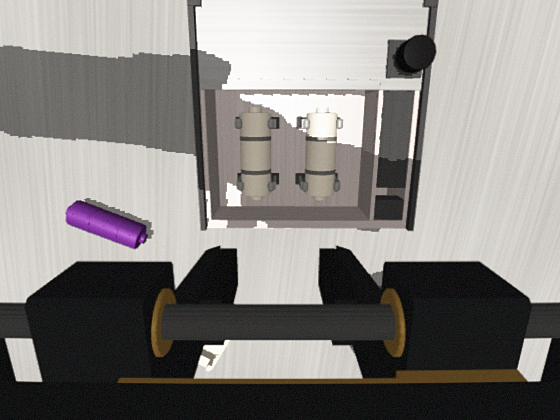

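The spare now lines up with its neighbour: bands at crop rows 175/276 against 175/277, and ends at 355 and 356. Last, I'll check the plunger height and the bystanders.

```bash
python3 - <<'E'
from h import *
s=telemetry.get_state(); p=imaging.snapshot("wrist")
t=imaging.snapshot("top"); save(t,"t20",(230,120,420,240),4)
cv2.imwrite("pics/w20c.png",cv2.resize(p["image"][20:100,360:460],None,fx=7,fy=7,interpolation=cv2.INTER_CUBIC))
a=np.radians(5.9);R=np.array([[np.cos(a),-np.sin(a)],[np.sin(a),np.cos(a)]]);tt=np.array([.5507,.0483])
# cover right-edge corner as reference: cover edge y=-155+travel
for tr in (.115,.117,.119):
  for z in (.1,.107): print(tr,z,proj(p,[*(R@(.08,-.13+tr)+tt),z],s),proj(p,[*(R@(.08,-.155+tr)+tt),.065],s),proj(t,[*(R@(.08,-.13+tr)+tt),z]))
for n in ("bowl","jar","wound_filter"):
  print(n,[np.round(d["rect"]) for d in imaging.boxes_of(t,n)[:2]])
E
```

```text
0.115 0.1 [[419.68050593  55.77452057]] [[400.78158402  93.05149509]] [[273.78393007 147.59126989]]
0.115 0.107 [[423.44907271  54.21169496]] [[400.78158402  93.05149509]] [[273.68680798 147.10271244]]
0.117 0.1 [[419.95318422  52.94048767]] [[400.99189001  90.65389172]] [[273.00545429 147.68995545]]
0.117 0.107 [[423.73600581  51.2989018 ]] [[400.99189001  90.65389172]] [[272.90421009 147.20192978]]
0.119 0.1 [[420.22638065  50.09627884]] [[401.20259447  88.24851517]] [[272.22700852 147.78867495]]
0.119 0.107 [[424.02349352  48.37539324]] [[401.20259447  88.24851517]] [[272.12164264 147.30118171]]
bowl [array([355., 114., 395., 150.])]
jar [array([440., 257., 464., 278.])]
wound_filter [array([105., 185., 145., 212.])]
```

View pics/w20c.png

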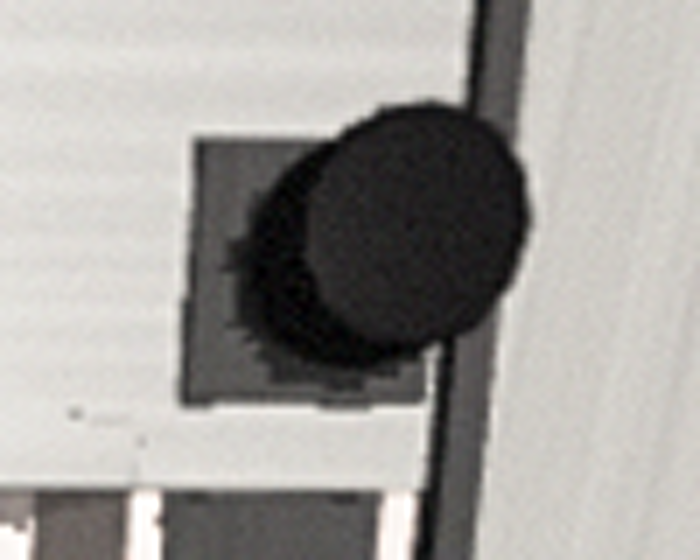

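View pics/t20.png

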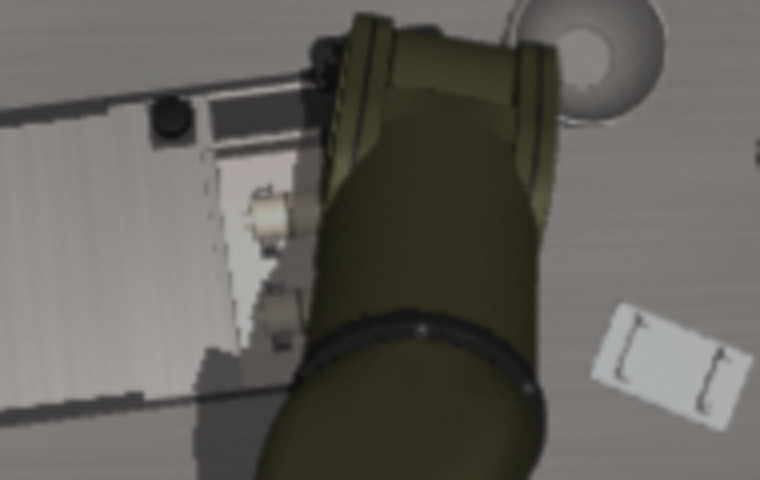

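```bash
python3 - <<'E'
from h import *
print(r.finish_job(), telemetry.get_state()["clock"])
E
```

```text
the job is handed in; nothing more can be done
the job is handed in; nothing more can be done
```

The cover is locked open, the spare filter is pressed home in both clips, and the job is handed in. The last clock reading was about 27 s of the 58 s allowed; the final reading after hand-in did not print.

**Cover:** I lifted the knob about 10 mm and slid the cover to about 94 mm of travel. There I let the knob go and pushed it with an open finger until the pin dropped by itself at about 117 mm. It then held against a 19 N push. In the last wrist picture the knob top is at (419.6, 51.7), against (420, 52) predicted with the pin down and (424, 51) with it riding on the rail.

**Filter:** I took the white filter from the cradle and left the purple and brown look-alikes alone. I pressed it down until its centre was about 40 mm above the worktop, with 25 N against the seat.
- **First position:** it sat about 2.7 mm further toward the cover than its neighbour, so I gripped it again and eased it back.
- **Final position:** its bands and ends now match the neighbour to about 0.3 mm, and both pairs of lips are around it.

**Did not agree:**
- **Insertion force:** it read 15–22 N on the way in, against the 5–10 N expected.
- **Cradle position:** the top camera was 3–5 mm off from the wrist camera, and I went by the average of two opposite wrist views.

**Bystanders:** the arm never came near the bowl, the jar or the wound filter. The networks still find all three where they stood at the start. The gripper was clear of everything at hand-in.

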